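# Shut and latch the socket-set case on the flea-market stall

## Task

The teal tool case on the stall stands open: with the fingertips, push its lid over and down until it is fully shut, without slamming it, then fold both black latches down and push them in flush with the front so that the case is fastened. Only push: pick nothing up, do not tip the case or shove it across the stall, and leave the tools in it and the goods around it where they lie.

Things in the scene. Friction and masses are not known exactly. Their poses are not given: they have to be found in the camera images.
- case: teal plastic socket-set case, loose on the table, 3 kg (slides if pushed sideways with some 15 N). Base 190 mm deep (its x) x 300 mm wide (its y) x 50 mm high; 84 mm high with the lid shut. Origin: centre of the underside; x points from the front (latches and carrying handle, towards the robot) to the hinged back, z up.
- case_handle (a point): middle of the fixed carrying handle on the case's front, 24 mm above the table; the handle is a 14 mm bar, 100 mm wide, that sticks out 31 mm from the front face, between the latches
- case_hinge (a point): middle of the lid's hinge line, on the back of the case 50 mm above the table: 95 mm behind the case's origin along its x. The hinge line runs along the case's y.
- lid (a joint): opening angle of the lid, rad: 0 shut, grows as its front edge rises, stop at 1.6; starts between 0.95 and 1.3. Stiff hinge: the lid (0.4 kg) stays where it is left; some 3 N at the front edge, square to it, moves it. A shell 34 mm deep, 190 mm from hinge line to front face, 300 mm wide; its outer face (the top when shut) is flat.
- lid_edge (a point): middle of the lid's outer front edge: the front end of its outer face, 190 mm in front of the hinge line and, with the lid shut, 84 mm above the table (34 mm above the hinge line).
- latch_left (a joint): angle of the black latch at the left (the case's +y) of the lid's front, rad: 0 flat against the case's front, 1.57 sticking straight out, stop at 1.65; starts between 1.1 and 1.6. A plate 44 mm wide, 44 mm long from its pivot, 5 mm thick, with a 3 mm finger lip at its end. It stays where it is left; some 1 N near its end moves it. It closes downwards, then backwards.
- latch_left_pivot (a point): middle of the left latch's pivot line: on the lid's front, 5 mm in front of the lid's front face and 100 mm to the left (the case's +y) of the middle; with the lid shut 72 mm above the table. The line runs along the case's y.
- latch_left_tip (a point): outer middle of the left latch's free end, 42 mm below its pivot when folded; with lid and latch shut, 30 mm above the table and 8.5 mm in front of the case's front face.
- latch_right (a joint): the same for the latch on the right (the case's -y) of the lid's front.
- latch_right_pivot (a point): middle of the right latch's pivot line, 100 mm to the right (the case's -y) of the middle; else as latch_left_pivot.
- latch_right_tip (a point): outer middle of the right latch's free end; else as latch_left_tip.
- pliers: pliers with orange handles, 162 mm long, lying in the front lane of the case; origin under the jaw pivot.
- screwdriver: screwdriver with a yellow handle, 190 mm long, lying in the middle lane of the case; origin under its middle.
- ratchet: socket ratchet with a black grip and steel head, 200 mm long, lying in the rear lane of the case, in front of the row of sockets; origin under its middle.
- phone: white phone with a dark screen, 145 x 72 x 11 mm, lying beside the case, to its left or right; origin: centre of its underside.
- multimeter: yellow multimeter with a black dial, 150 x 76 x 41 mm, lying beside the case on the side away from the phone; origin: centre of its underside.
- adapter: black plug-in mains adapter with brass pins, 75 x 45 x 34 mm, lying behind the case; origin: centre of its underside.
- tape_measure: yellow and black tape measure, 66 x 36 x 62 mm, standing left of the case; origin: centre of its underside.
- disc_drive: computer disc drive, metal with a beige front, 173 x 148 x 42 mm, lying right of the case; origin: centre of its underside.
Things that resemble listed ones, but are neither listed nor needed, are in the scene too. There is more than one size of the ratchet; the job needs the larger. There is more than one size of the screwdriver; the job needs the larger.

How it is judged:
On the way, in this order (a step that is already met when the one before it is completed fails the run):
1. the lid is fully shut (value of joint lid below 0.035 rad), for 0.2 s.
2. both latches are pushed in flush, the lid still shut (value of joint lid below 0.035 rad and value of joint each of latch_left, latch_right below 0.12 rad), for 0.2 s.
At the end, for the whole second after the job is handed in: The lid is shut (within 0.035 rad, 7 mm at its front edge) and both latches are flush (within 0.12 rad, 5 mm at their ends); the case stands at rest, level, within 40 mm of where it was; the tools lie in it and the other goods are within 25 mm of where they were (all of step 2 and distance of case from where it was at the start of the episode below 0.04 m and angle between case's own z axis and vertical below 0.05 rad and linear speed of case below 0.01 m/s and distance of each of phone, multimeter, adapter, tape_measure, disc_drive from where it was at the start of the episode below 0.025 m and z of each of pliers, screwdriver, ratchet in the frame of case below 0.035 m); the robot touches nothing.
It fails at once if the lid slams: it falls faster than 2 rad/s over its last 20 degrees (value of joint lid below 0.35 rad and velocity of joint lid below -2 rad/s).
It fails at once if a latch is folded in while the lid is still up (value of joint lid above 0.12 rad and value of joint any of latch_left, latch_right below 0.3 rad).
It fails at once if the case is shoved more than 40 mm, lifted or tipped (distance of case from where it was at the start of the episode above 0.04 m or angle between case's own z axis and vertical above 0.12 rad or height (world z) of case above 0.015 m).
It fails at once if a tool is lifted out of the case or moved more than 80 mm (z of any of pliers, screwdriver, ratchet in the frame of case above 0.045 m or distance of any of pliers, screwdriver, ratchet from where it was at the start of the episode above 0.08 m).
It fails at once if any of the goods around the case is picked up or moved more than 25 mm (distance of any of phone, multimeter, adapter, tape_measure, disc_drive from where it was at the start of the episode above 0.025 m).
It also fails if it takes over 58 s, if anything falls off the work surface, if the arm or the gripper's body presses on something with over 40 N, if the wrist force passes 120 N, or if a joint passes its speed limit or range.

## Robot

A 6-joint arm with a two-finger parallel gripper is mounted at the origin on the work surface. World frame = base frame: x ahead of the robot, y to its left, z up, the work surface at z = 0. Lengths are in m, angles in rad, forces in N, time in s.
With the tool pointing down it reaches from about 0.25 to 0.775 m from the base axis. Payload 4 kg.
Tool frame: the origin (TCP) lies on the centre line of the jaws, within the pads' length; the fingertips stand 17 mm ahead of it and the grasp point (between the pads) lies 2 mm behind it; z points along the fingers, y is the line along which they close (so a half turn about z gives the same grasp; the last joint's range is limited). The gripper opens to 94 mm and grips with 3 to 60 N. Pads are 16 mm wide; open, the fingers measure 119 mm over their backs; the gripper's body (75 mm by 177 mm) begins 78 mm behind the grasp point.
Start: joints at [-1.394, 0.087, 1.371, -0, 1.684, -0.103], TCP at [0.152, -0.529, 0.223] pointing down, gripper open.
Joint ranges: [-3.1, 3.1], [-0.76, 2.03], [0.27, 2.55], [-1.08, 4.22], [0.17, 2.65], [-2.57, 2.57]. Speed limits (rad/s): [2.79, 2.79, 3.14, 3.14, 3.14, 3.14].

## Interface

Orientations are given as [roll, pitch, yaw] about the fixed x, y, z axes, in that order (R = Rz(yaw) Ry(pitch) Rx(roll)).
In Python, from bench import robot gives the robot as it stands.
- The arm moves only by the tool servo_tool, never from a script. Its argument "plan" is a list of rows, each a list of 7 numbers: the shift along the tool's x, y, z normalised to -1 to 1, where 1 is 0.1 m, then the turn, a rotation vector about the tool's x, y, z normalised to -1 to 1, where 1 is pi/2 rad, then the finger opening in mm, from 0 to 94. In form: [[x, y, z, ax, ay, az, gripper], ...]. A call has 1 to 12 rows; each row is the pose to reach, as a shift and turn from the pose commanded when the call began, along the tool's axes at that moment; what a row does not reach only later rows make up. A row lasts 1/12 s, in which the tool goes at most 41.7 mm and 7.16 degrees, less where a joint would pass 70% of its speed; a pose out of reach is approached as far as the arm can. A call with a number of a shift or a turn outside -1 to 1 is refused whole. A call with a gripper value outside its range is refused whole. The fingers move at their own pace and stop on an object; the grip force is fixed at half the most. Time passes only in rows, so rows that repeat a pose let the fingers close. It gives the time, the measured TCP pose, the force, the opening and the grip force at its end, in the units of the state.
- robot.get_obs(): the state, without advancing time (a new reading comes with each control period).
- robot.snapshot(name): name is "side" or "top" or "wrist"; returns the picture (480x640x3 uint8, red, green, blue); there is no depth.
- robot.camera_params(name): a dict with "camera_matrix" (3x3 intrinsics, pixels), "rvec" (rotation vector, rad) and "tvec" (3), from world to camera coordinates, as OpenCV has them; the wrist camera has in their place "tool_from_camera" (4x4, takes a point from camera to tool coordinates, whose origin is the TCP and whose axes are the flange's). Camera axes: x right, y down, z forward; pixel columns grow to the right and rows downward; lengths in m; the calibration is good to about 2 mm. A picture is of the moment at which its call begins: read the wrist's pose just before it. camera_params takes no time and is no camera call.
- robot.close_job(): hands the job in; it is judged then, once.
Trained networks look in the newest picture that a camera, given by its name, has taken for a name from the list of things; names that differ only in an ending like _2 or _b are one class to them, and where a whole thing is asked for, a point or a joint stands for the part that bears it (a point fixed in the world has none). Each returns a list of dicts, best first, with "conf" (0 to 1); they miss things now and then, are a little off and sometimes report something else, mostly with a low value. They report only what shows in the picture. A call takes as long as a camera call. They do not tell look-alikes from the thing itself.
- robot.find_in(thing, camera): "extent" ([centre column, centre row, width, height] in pixels, round what is visible of it).
The state is a dict: "time": time; "joint_positions": joint angles; "qvel": joint speeds; "joint_torque": joint torques, N m; "tool_pos": TCP position; "ee_rot": TCP orientation; "wrist_force": force on the tool from outside, world axes, zero at the start; "wrist_torque": the same for the moment, N m; "width": finger opening in m; "finger_force": force on a finger pad.
Only numpy, scipy, OpenCV 4.12 (cv2) and the standard library are available. Lean on these libraries where they do the work, as an engineer would, in place of code of your own. Each camera call takes 0.05 s, during which the arm holds its last target. There are 200 camera calls.

## Working session

There is one attempt and no reset: what is moved stays moved. The work goes in short steps, Python scripts to look and compute and a tool call to move; the robot and the scene stay as the last step left them, time stands still between calls to the robot, and variables do not carry over. Pictures are saved under pics/ and viewed, at most 10 in all, crops included, and the job is handed in when it is done.

Besides the shell and the picture viewer there is one more tool, called after "Emit:" by a JSON object that holds its "fn" and its "kwargs". servo_tool: Moves the arm, as the interface text tells. Scaled input: -1 to 1 covers 0.1 m each way for a shift and pi/2 rad each way for a turn. Its arguments: {"type":"object","properties":{"plan":{"type":"array","items":{"type":"array","items":{"type":"number"}}}},"required":["plan"]}

```bash
mkdir -p pics; cat > h.py <<'E'
import numpy as np,cv2
from bench import robot
def cam(n):
    p=robot.camera_params(n);K=np.array(p['camera_matrix'],float)
    return K,np.array(p['rvec'],float),np.array(p['tvec'],float)
def proj(n,P):
    K,r,t=cam(n);return cv2.projectPoints(np.atleast_2d(np.array(P,float)),r,t,K,None)[0][:,0]
def ray(n,uv):
    K,r,t=cam(n);R=cv2.Rodrigues(r)[0];d=R.T@np.linalg.inv(K)@np.array([*uv,1.]);return -R.T@t.ravel(),d
def onz(n,uv,z):
    c,d=ray(n,uv);return c+d*(z-c[2])/d[2]
def tri(uv1,uv2,n1='side',n2='top'):
    a,d=ray(n1,uv1);b,e=ray(n2,uv2);d/=np.linalg.norm(d);e/=np.linalg.norm(e)
    s=np.linalg.lstsq(np.c_[d,-e],b-a,rcond=None)[0];p=a+s[0]*d;q=b+s[1]*e
    return (p+q)/2,np.linalg.norm(p-q)
E
python3 - <<'E'
from h import *
ims={}
for n in('side','top'):
    im=robot.snapshot(n);cv2.imwrite(f'pics/{n}0.png',im[...,::-1])
    for t in('case','case_handle','case_hinge','lid_edge','latch_left_pivot','latch_right_pivot','latch_left_tip','latch_right_tip'):
        r=robot.find_in(t,n);print(n,t,[(np.round(q['extent']).astype(int).tolist(),round(q['conf'],2)) for q in r[:2]])
    K,r,t=cam(n);print(n,'pos',(-cv2.Rodrigues(r)[0].T@t.ravel()).round(3))
print(robot.get_obs()['time'])
E
```

```text
side case [([327, 224, 121, 146], 0.81), ([394, 258, 28, 28], 0.18)]
side case_handle [([330, 226, 116, 148], 0.72)]
side case_hinge [([329, 224, 120, 146], 0.58), ([325, 243, 37, 41], 0.41)]
side lid_edge [([345, 205, 78, 113], 0.74)]
side latch_left_pivot [([314, 159, 8, 5], 0.57)]
side latch_right_pivot [([356, 187, 13, 21], 0.66)]
side latch_left_tip [([316, 156, 15, 12], 0.48)]
side latch_right_tip [([356, 188, 13, 19], 0.69)]
side pos [ 0.205 -0.99   0.853]
top case [([288, 230, 146, 115], 0.74), ([341, 196, 22, 3], 0.69)]
top case_handle [([240, 211, 23, 11], 0.19)]
top case_hinge [([287, 230, 149, 112], 0.62), ([286, 224, 79, 17], 0.28)]
top lid_edge [([289, 195, 156, 43], 0.69), ([289, 232, 152, 114], 0.68)]
top latch_left_pivot [([240, 208, 24, 9], 0.74)]
top latch_right_pivot [([340, 196, 24, 4], 0.63), ([317, 254, 66, 20], 0.5)]
top latch_left_tip [([240, 209, 24, 16], 0.79), ([290, 230, 151, 116], 0.73)]
top latch_right_tip [([316, 256, 66, 18], 0.6), ([162, 321, 40, 23], 0.39)]
top pos [0.444 0.016 1.14 ]
0.9
```

View pics/side0.png

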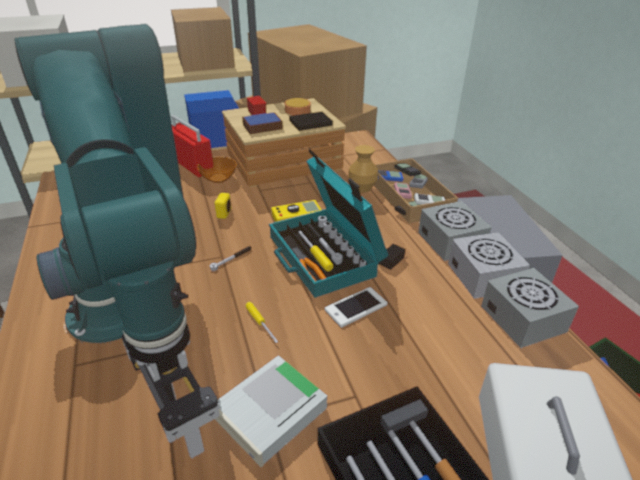

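View pics/top0.png

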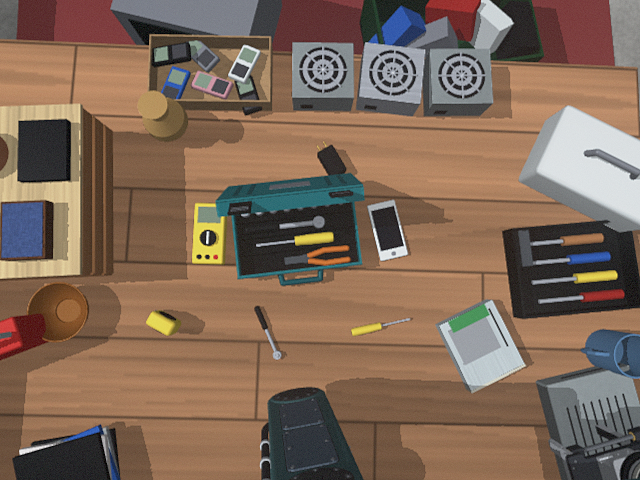

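The side view shows the case at about (325,225), with the lid open and leaning back. The top view shows its front rim corners at about (239,277) and (361,268), and the handle at about (302,281). Latches are at about (240,208) and (340,196) in the top view, and (315,157) and (356,188) in the side view. Next I fit a case model to these points.

```bash
cat >> h.py <<'E'
def model(p):
    x,y,w,q,a,b=p
    def base(P):
        P=np.array(P,float);c,s=np.cos(w),np.sin(w);return np.array([x+c*P[0]-s*P[1],y+s*P[0]+c*P[1],P[2]])
    def lid(P):
        dx,dz=P[0]-.095,P[2]-.05;c,s=np.cos(q),np.sin(q)
        return base([.095+dx*c+dz*s,P[1],.05-dx*s+dz*c])
    def latch(sy,ang,fx,fz): # fx,fz rel pivot when folded
        c,s=np.cos(ang),np.sin(ang) # folded down -> swings to -x
        return lid([-.1+fx*c+fz*s,sy*.1,.072-fx*s+fz*c])
    d={'fl':base([-.095,.15,.05]),'fr':base([-.095,-.15,.05]),'frb':base([-.095,-.15,0]),'flb':base([-.095,.15,0]),'h':base([-.126,0,.024]),
    'hl':base([-.126,.05,.024]),'hr':base([-.126,-.05,.024]),
    'el':lid([-.095,.15,.084]),'er':lid([-.095,-.15,.084]),'rl':lid([-.095,.15,.05]),'rr':lid([-.095,-.15,.05]),'hgl':base([.095,.15,.05]),'hgr':base([.095,-.15,.05]),
    'bl':lid([.095,.15,.084]),'br':lid([.095,-.15,.084]),
    'lp':latch(1,a,0,0),'lt':latch(1,a,-.0035,-.042),'rp':latch(-1,b,0,0),'rt':latch(-1,b,-.0035,-.042)}
    d['lm']=(d['lp']+d['lt'])/2;d['rm']=(d['rp']+d['rt'])/2
    return d
E
cat > fit.py <<'E'
from h import *
from scipy.optimize import least_squares
obs=[('top','fl',239,277),('top','fr',361,268),('top','h',302,283),('top','lm',240,208),('top','rm',340,196),
('side','lm',315,157),('side','rm',356,188),('side','fr',322,293-14)]
def f(p):
    m=model(p);r=[]
    for n,k,u,v in obs: r+=list(proj(n,m[k])[0]-[u,v])
    return r
s=least_squares(f,[.46,.03,0.07,1.1,1.4,1.4],loss='soft_l1',bounds=([.2,-.3,-.6,.8,1.0,1.0],[.7,.4,.6,1.4,1.7,1.7]))
np.save('p.npy',s.x);print(s.x.round(3),s.cost);print(np.array(f(s.x)).reshape(-1,2).round(1).tolist())
m=model(s.x);o=[]
for n,(cx,cy) in(('side',(325,225)),('top',(290,230))):
    im=cv2.imread(f'pics/{n}0.png');S=4;x0,y0=cx-90,cy-95
    c=cv2.resize(im[y0:y0+150 if n=='x' else y0+190,x0:x0+180],None,fx=S*.55,fy=S*.55,interpolation=cv2.INTER_CUBIC)
    for k,P in m.items():
        u=((proj(n,P)[0]-[x0,y0])*S*.55).astype(int);cv2.circle(c,tuple(u.tolist()),2,(0,0,255),-1);cv2.putText(c,k,tuple((u+3).tolist()),0,.35,(255,255,255),1)
    o.append(c)
cv2.imwrite('pics/fit.png',np.hstack(o))
o=robot.get_obs();print(o['ee_rot'],o['tool_pos'],o['wrist_force'])
E
python3 fit.py
```

```text
[0.569 0.053 0.155 1.176 1.461 1.652] 17.343282700958902
[[-1.6, 0.5], [1.0, -6.1], [-0.2, -0.4], [-0.6, 0.5], [0.4, -1.6], [1.1, 0.3], [-1.2, 1.5], [-6.0, 3.3]]
[3.14144844e+00 1.74761668e-06 2.79790181e-01] [ 0.1518885  -0.52864612  0.22253336] [ 1.14462226 -0.1250966   0.56461818]
```

View pics/fit.png

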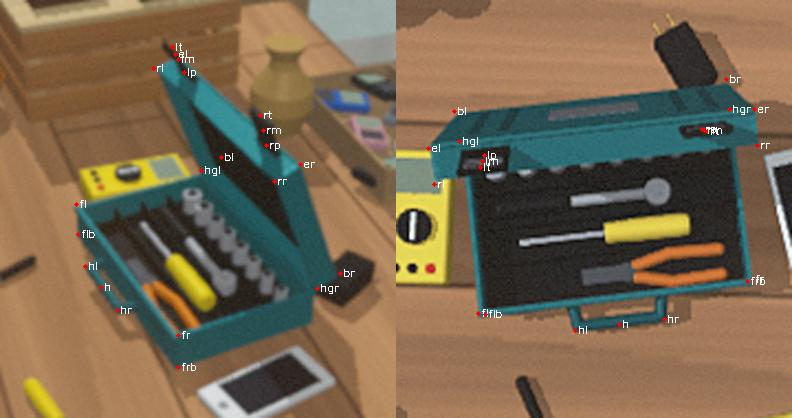

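```bash
python3 - <<'E'
s=open('fit.py').read()
i=s.index('obs=[');j=s.index('def f')
s=s[:i]+'''C={'side':[('fl',77,205),('fr',180,337),('frb',180,368),('er',301,163),('lt',165,43),('rm',263,132),('lm',174,58),('hgr',312,292)],
'top':[('fl',480,311),('fr',749,281),('h',620,323),('hl',576,328),('hr',663,317),('rl',434,181),('rr',758,145),('lm',484,161),('rm',706,131)]}
O={'side':(235,130),'top':(200,135)}
obs=[(n,k,u/2.2+O[n][0],v/2.2+O[n][1]) for n in C for k,u,v in C[n]]
'''+s[j:]
open('fit.py','w').write(s)
E
python3 fit.py
```

```text
Traceback (most recent call last):
  File "fit.py", line 11, in <module>
    s=least_squares(f,[.46,.03,0.07,1.1,1.4,1.4],loss='soft_l1',bounds=([.2,-.3,-.6,.8,1.0,1.0],[.7,.4,.6,1.4,1.7,1.7]))
  File "fit.py", line 9, in f
    for n,k,u,v in obs: r+=list(proj(n,m[k])[0]-[u,v])
                                ~~~~^^^^^^^^
  File "h.py", line 7, in proj
    K,r,t=cam(n);return cv2.projectPoints(np.atleast_2d(np.array(P,float)),r,t,K,None)[0][:,0]
          ~~~^^^
  File "h.py", line 4, in cam
    p=robot.camera_params(n);K=np.array(p['camera_matrix'],float)
ValueError: time passes only in moves, steps and waits
```

```bash
sed -i 's/^def cam(n)/import functools\n@functools.lru_cache(None)\ndef cam(n)/' h.py; python3 fit.py 2>&1 | tail -5
```

```text
[ 0.518 -0.271  0.508  1.299  1.641  1.7  ] 1395.3980322320967
[[0.6, 91.6], [56.9, 104.6], [55.1, 105.8], [62.3, 68.9], [23.1, 61.5], [55.6, 66.5], [19.5, 62.3], [48.7, 72.9], [-25.2, 43.7], [-39.5, -0.6], [-31.4, 20.1], [-29.1, 27.4], [-33.4, 13.4], [-20.3, 47.9], [-39.4, -3.0], [-22.2, 36.5], [-35.1, 3.5]]
[3.14144844e+00 1.74761668e-06 2.79790181e-01] [ 0.1518885  -0.52864612  0.22253336] [ 1.14462226 -0.1250966   0.56461818]
```

```bash
sed -i "s/'top':(200,135)/'top':(200-180,135)/; s/\[.46,.03,0.07/[.56,.05,0.1/" fit.py; python3 fit.py 2>&1 | tail -5; cat > ik.py <<'E'
E
rm ik.py
```

```text
[0.57  0.053 0.151 1.179 1.339 1.552] 12.463068683523982
[[0.4, -0.5], [-0.6, -0.9], [-0.8, -0.3], [0.1, 0.5], [2.6, 2.8], [0.2, -0.2], [2.1, 1.3], [3.0, -1.3], [-0.9, 0.5], [1.5, -1.0], [-0.1, 0.4], [-0.5, 0.6], [0.6, 0.6], [0.4, 0.4], [-0.1, -0.2], [-0.3, 0.4], [-0.3, 0.2]]
[3.14144844e+00 1.74761668e-06 2.79790181e-01] [ 0.1518885  -0.52864612  0.22253336] [ 1.14462226 -0.1250966   0.56461818]
```

View pics/fit.png

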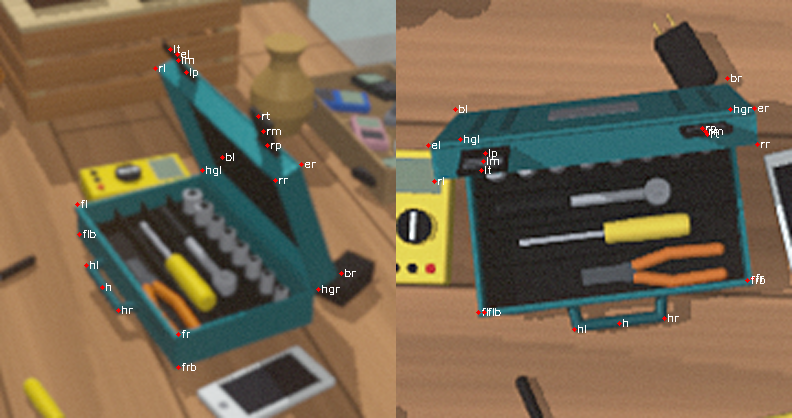

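The fit is now within about 1–2 px: case at (0.570, 0.053), yaw 0.151, lid 1.18 rad and latches 1.34 and 1.55 rad. I'm moving: raise, close the fingers, align the yaw and travel to behind the lid.

Emit:
{"fn": "servo_tool", "kwargs": {"plan": [[0.4,-0.3,-0.4,0,0,0.082,0],[1,-0.8,-1,0,0,0.082,0],[1,-0.8,-1,0,0,0.082,0],[1,-0.8,-1,0,0,0.082,0],[1,-0.8,-1,0,0,0.082,0]]}}

```text
time: 1.32
tool_pos: [0.2289, -0.4222, 0.3296]
ee_rot: [3.131, -0.005, 0.156]
wrist_force: [0.3, -0.5, 0.8]
width: 0.064
finger_force: 0.0
```

Emit:
{"fn": "servo_tool", "kwargs": {"plan": [[1,-0.8,-0.1,0,0,0,0],[1,-0.8,-0.1,0,0,0,0],[1,-0.8,-0.1,0,0,0,0],[1,-0.8,-0.1,0,0,0,0]]}}

```text
time: 1.65
tool_pos: [0.316, -0.3263, 0.3331]
ee_rot: [-3.141, -0.003, 0.158]
wrist_force: [0.2, -0.9, 0.5]
width: 0.0373
finger_force: 0.0
```

Emit:
{"fn": "servo_tool", "kwargs": {"plan": [[1,-0.8,0,0,0,0,0],[1,-0.8,0,0,0,0,0],[1,-0.8,0,0,0,0,0],[1,-0.8,0,0,0,0,0]]}}

```text
time: 1.98
tool_pos: [0.4026, -0.232, 0.3316]
ee_rot: [-3.139, -0.001, 0.159]
wrist_force: [-0.8, 0.8, 0.5]
width: 0.0107
finger_force: 0.0
```

Emit:
{"fn": "servo_tool", "kwargs": {"plan": [[1,-0.8,0,0,0,0,0],[1,-0.8,0,0,0,0,0],[1,-0.8,0,0,0,0,0],[1,-0.8,0,0,0,0,0]]}}

```text
time: 2.32
tool_pos: [0.4892, -0.1384, 0.3308]
ee_rot: [-3.139, 0.0, 0.158]
wrist_force: [-1.0, 0.4, -0.7]
width: 0.0001
finger_force: 0.0
```

Emit:
{"fn": "servo_tool", "kwargs": {"plan": [[1,-0.6,0,0,0,0,0],[1,-0.6,0,0,0,0,0],[1,-0.6,0,0,0,0,0],[1,-0.6,0,0,0,0,0]]}}

```text
time: 2.65
tool_pos: [0.5791, -0.0656, 0.3292]
ee_rot: [-3.139, 0.003, 0.155]
wrist_force: [-1.1, 0.3, -1.5]
width: 0.0004
finger_force: 0.0
```

Emit:
{"fn": "servo_tool", "kwargs": {"plan": [[0.4,0,0,0,0,0,0],[0.8,0,0,0,0,0,0],[1,-0.3,0,0,0,0,0],[1,-0.7,0,0,0,0,0],[1,-1,0,0,0,0,0],[1,-1,0,0,0,0,0],[1,-1,0,0,0,0,0]]}}

```text
time: 3.23
tool_pos: [0.6598, 0.0457, 0.3322]
ee_rot: [3.14, 0.001, 0.152]
wrist_force: [-0.5, 0.0, -0.6]
width: 0.0003
finger_force: 0.0
```

```bash
cat > lidplan.py <<'E'
from h import *
import sys
from scipy.spatial.transform import Rotation as R
p=np.load('p.npy');o=robot.get_obs();t=np.array(o['tool_pos']);print(t.round(4),np.round(o['ee_rot'],3),np.round(o['wrist_force'],1),round(o['time'],2))
c,s=np.cos(p[2]),np.sin(p[2]);d=t[:2]-p[:2];print('case frame tcp',np.round([c*d[0]+s*d[1],-s*d[0]+c*d[1],t[2]],4))
M=R.from_euler('xyz',o['ee_rot']).as_matrix()
def mv(X,Y,Z): # case-frame TCP target -> tool units
    w=np.array([p[0]+c*X-s*Y,p[1]+s*X+c*Y,Z]);return (M.T@(w-t)/.1).round(2).tolist()
if len(sys.argv)>3: print(mv(*map(float,sys.argv[1:4])))
else:
  rho=.165
  for q in [1.3,1.18,1.1,1.0,.9,.8,.7,.6,.5,.4,.3,.2,.1,.05,0]:
    print(q,mv(.095-rho*np.cos(q)+.034*np.sin(q)+.008,0,.05+rho*np.sin(q)+.034*np.cos(q)+.017))
E
python3 lidplan.py
```

```text
[0.6598 0.0457 0.3322] [3.14e+00 1.00e-03 1.52e-01] [-0.5  0.  -0.6] 3.23
case frame tcp [ 0.0873 -0.0209  0.3322]
1.3 [0.04, -0.21, 0.97]
1.18 [-0.16, -0.21, 1.0]
1.1 [-0.29, -0.21, 1.03]
1.0 [-0.45, -0.21, 1.08]
0.9 [-0.6, -0.21, 1.15]
0.8 [-0.75, -0.21, 1.23]
0.7 [-0.88, -0.21, 1.33]
0.6 [-1.01, -0.21, 1.44]
0.5 [-1.13, -0.21, 1.56]
0.4 [-1.23, -0.21, 1.7]
0.3 [-1.32, -0.21, 1.84]
0.2 [-1.39, -0.21, 1.99]
0.1 [-1.45, -0.21, 2.15]
0.05 [-1.47, -0.21, 2.23]
0 [-1.49, -0.21, 2.31]
```

Emit:
{"fn": "servo_tool", "kwargs": {"plan": [[0.15,-0.21,0.2,0,0,0,0],[0.15,-0.21,0.5,0,0,0,0],[0.15,-0.21,0.8,0,0,0,0],[0.15,-0.21,1,0,0,0,0],[0.15,-0.21,1,0,0,0,0],[-0.05,-0.21,1,0,0,0,0],[-0.16,-0.21,1,0,0,0,0],[-0.29,-0.21,1,0,0,0,0],[-0.29,-0.21,1,0,0,0,0]]}}

```text
time: 3.98
tool_pos: [0.6278, 0.0605, 0.2354]
ee_rot: [3.14, -0.003, 0.148]
wrist_force: [0.1, 0.3, 1.0]
width: 0.0
finger_force: 0.0
```

```bash
python3 lidplan.py; python3 -c "
from h import *
for n in('side',):cv2.imwrite('pics/s1.png',cv2.resize(robot.snapshot(n)[60:330,180:460,::-1],None,fx=2,fy=2))"
```

```text
[0.6278 0.0605 0.2354] [ 3.14e+00 -3.00e-03  1.48e-01] [0.1 0.3 1. ] 3.98
case frame tcp [ 0.0578 -0.0015  0.2354]
1.3 [0.34, -0.02, 0.0]
1.18 [0.14, -0.02, 0.03]
1.1 [0.01, -0.01, 0.06]
1.0 [-0.15, -0.01, 0.11]
0.9 [-0.31, -0.01, 0.18]
0.8 [-0.45, -0.01, 0.26]
0.7 [-0.59, -0.01, 0.36]
0.6 [-0.72, -0.01, 0.47]
0.5 [-0.84, -0.01, 0.59]
0.4 [-0.94, -0.01, 0.73]
0.3 [-1.03, -0.01, 0.87]
0.2 [-1.1, -0.01, 1.02]
0.1 [-1.16, -0.01, 1.18]
0.05 [-1.18, -0.01, 1.26]
0 [-1.2, -0.01, 1.34]
```

View pics/s1.png

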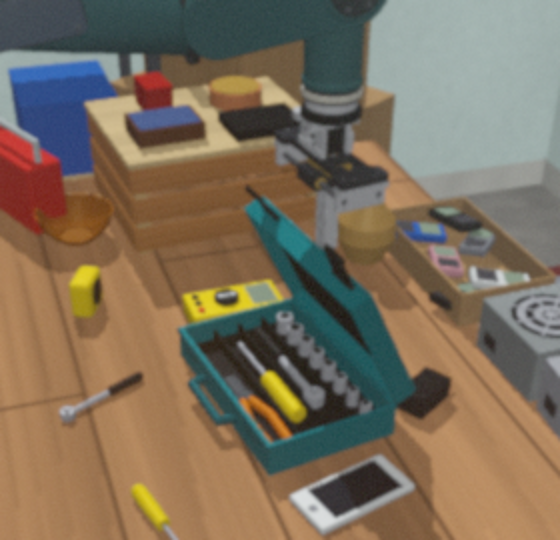

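The picture shows the closed fingers behind the middle of the lid at about (335,215), touching or nearly touching it, with the latches clear. I push along the arc, slowing below 0.4 rad.

Emit:
{"fn": "servo_tool", "kwargs": {"plan": [[-0.15,0,0.11,0,0,0,0],[-0.31,0,0.18,0,0,0,0],[-0.45,0,0.26,0,0,0,0],[-0.59,0,0.36,0,0,0,0],[-0.72,0,0.47,0,0,0,0],[-0.78,0,0.53,0,0,0,0],[-0.84,0,0.59,0,0,0,0],[-0.84,0,0.59,0,0,0,0]]}}

```text
time: 4.7
tool_pos: [0.5446, 0.0496, 0.1729]
ee_rot: [3.141, 0.001, 0.15]
wrist_force: [0.1, 0.7, -0.4]
width: 0.0006
finger_force: 0.1
```

```bash
python3 lidplan.py|tail -7; python3 -c "
from h import *
cv2.imwrite('pics/s2.png',cv2.resize(robot.snapshot('side')[60:330,180:460,::-1],None,fx=2,fy=2))"
```

```text
0.5 [0.01, 0.0, -0.03]
0.4 [-0.1, 0.0, 0.1]
0.3 [-0.19, 0.0, 0.25]
0.2 [-0.26, 0.0, 0.4]
0.1 [-0.32, 0.0, 0.56]
0.05 [-0.34, 0.0, 0.64]
0 [-0.36, 0.0, 0.72]
```

View pics/s2.png

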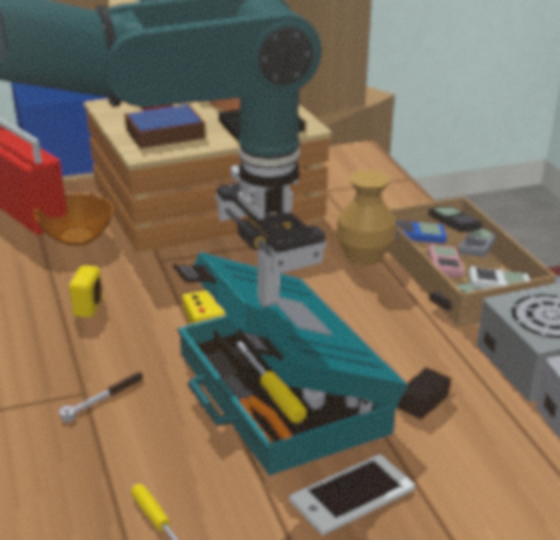

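The lid is at about 0.5 rad under the fingertips (268,300), and the left latch still sticks out at (190,272). I continue slowly.

Emit:
{"fn": "servo_tool", "kwargs": {"plan": [[-0.05,0,0.04,0,0,0,0],[-0.1,0,0.1,0,0,0,0],[-0.15,0,0.18,0,0,0,0],[-0.19,0,0.25,0,0,0,0],[-0.23,0,0.33,0,0,0,0],[-0.26,0,0.4,0,0,0,0],[-0.29,0,0.48,0,0,0,0],[-0.32,0,0.56,0,0,0,0],[-0.34,0,0.62,0,0,0,0],[-0.35,0,0.67,0,0,0,0],[-0.36,0,0.71,0,0,0,0],[-0.36,0,0.73,0,0,0,0]]}}

```text
time: 5.75
tool_pos: [0.5088, 0.0449, 0.1011]
ee_rot: [-3.141, 0.002, 0.151]
wrist_force: [-5.8, -0.0, 14.7]
width: 0.0005
finger_force: 7.2
```

Emit:
{"fn": "servo_tool", "kwargs": {"plan": [[0,0,0.01,0,0,0,0],[0,0,0.02,0,0,0,0],[0,0,0.02,0,0,0,0],[0,0,0.02,0,0,0,0]]}}

```text
time: 6.08
tool_pos: [0.5088, 0.0449, 0.1012]
ee_rot: [3.141, 0.001, 0.151]
wrist_force: [-7.3, -0.4, 13.3]
width: 0.0006
finger_force: 6.7
```

The fingertips stopped at z = 0.084, exactly the shut-lid height, so the lid is shut. I lift and look at the latches.

Emit:
{"fn": "servo_tool", "kwargs": {"plan": [[0,0,-0.3,0,0,0,0],[-0.3,0,-0.6,0,0,0,0],[-0.7,0,-0.6,0,0,0,0],[-1,0,-0.6,0,0,0,0],[-1,0,-0.6,0,0,0,0],[-1,0,-0.6,0,0,0,0]]}}

```text
time: 6.58
tool_pos: [0.4102, 0.0299, 0.1586]
ee_rot: [3.141, -0.002, 0.151]
wrist_force: [0.4, -0.4, -0.3]
width: 0.0003
finger_force: 0.0
```

```bash
python3 lidplan.py|head -2; python3 - <<'E'
from h import *
p=np.load('p.npy');p[3]=0;m=model(p);o=[]
for n,(x0,y0) in(('side',(235,150)),('top',(200,150))):
    im=robot.snapshot(n)[...,::-1].copy()
    for t in('latch_left_tip','latch_right_tip','case'):
        print(n,t,[(np.round(q['extent']).astype(int).tolist(),round(q['conf'],2)) for q in robot.find_in(t,n)[:2]])
    c=cv2.resize(im[y0:y0+170,x0:x0+180],None,fx=2.2,fy=2.2,interpolation=cv2.INTER_CUBIC)
    for k in('el','er','fr','frb','hl','hr','lp','lt','rp','rt','bl','br'):
        u=((proj(n,m[k])[0]-[x0,y0])*2.2).astype(int);cv2.circle(c,tuple(u.tolist()),2,(0,0,255),-1);cv2.putText(c,k,tuple((u+3).tolist()),0,.35,(255,255,255),1)
    o.append(c)
cv2.imwrite('pics/f3.png',np.hstack(o))
E
```

```text
[0.4102 0.0299 0.1586] [ 3.141e+00 -2.000e-03  1.510e-01] [ 0.4 -0.4 -0.3] 6.58
case frame tcp [-0.1619  0.001   0.1586]
side latch_left_tip [([299, 268, 23, 14], 0.61)]
side latch_right_tip [([296, 267, 18, 13], 0.63)]
side case [([319, 249, 118, 95], 0.75), ([297, 266, 24, 19], 0.55)]
top latch_left_tip [([252, 287, 10, 22], 0.68)]
top latch_right_tip [([342, 278, 19, 18], 0.54)]
top case [([295, 241, 132, 114], 0.68)]
```

View pics/f3.png

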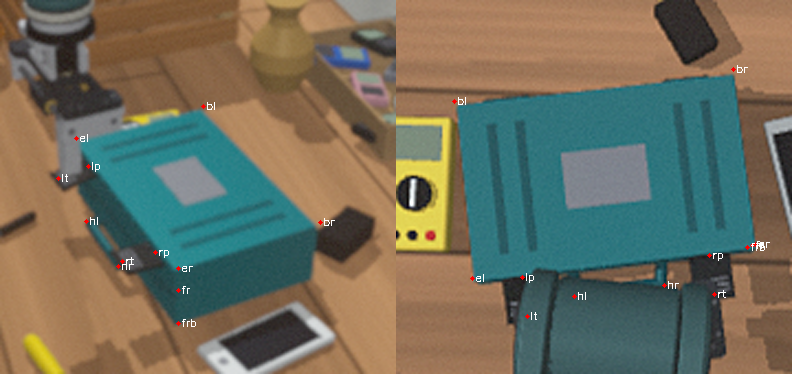

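Both latches stick out as the model predicts and the case has hardly moved. Left latch first: move above its end, go down past it, then push in.

Emit:
{"fn": "servo_tool", "kwargs": {"plan": [[0.1,-0.4,0,0,0,0,0],[0.27,-0.8,0.1,0,0,0,0],[0.27,-0.99,0.3,0,0,0,0],[0.27,-0.99,0.5,0,0,0,0],[0.27,-0.99,0.6,0,0,0,0],[0.27,-0.99,0.7,0,0,0,0],[0.27,-0.99,0.8,0,0,0,0],[0.27,-0.99,0.9,0,0,0,0],[0.27,-0.99,1,0,0,0,0],[0.27,-0.99,1,0,0,0,0]]}}

```text
time: 7.82
tool_pos: [0.4227, 0.1312, 0.0574]
ee_rot: [3.141, -0.0, 0.15]
wrist_force: [-0.3, -0.2, 0.1]
width: 0.0006
finger_force: 0.1
```

Emit:
{"fn": "servo_tool", "kwargs": {"plan": [[0,0,0.08,0,0,0,0],[0,0,0.17,0,0,0,0],[0,0,0.17,0,0,0,0]]}}

```text
time: 8.07
tool_pos: [0.433, 0.1328, 0.0493]
ee_rot: [3.141, -0.025, 0.15]
wrist_force: [6.7, 0.1, 20.1]
width: 0.0002
finger_force: 11.2
```

```bash
python3 lidplan.py -0.1115 0.1 0.041
```

```text
[0.433  0.1328 0.0493] [ 3.141 -0.025  0.15 ] [ 6.7  0.1 20.1] 8.07
case frame tcp [-0.1238  0.0994  0.0493]
[0.12, -0.01, 0.09]
```

```bash
python3 - <<'E'
from h import *
print('ratchet end',onz('top',(258,307),.01), onz('top',(264,322),.01))
o=robot.get_obs();print(np.round(o['joint_positions'],3),proj('side',o['tool_pos']))
cv2.imwrite('pics/s4.png',cv2.resize(robot.snapshot('side')[170:320,210:360,::-1],None,fx=4,fy=4,interpolation=cv2.INTER_CUBIC))
E
```

```text
ratchet end [0.3821606  0.13938263 0.01      ] [0.34629821 0.12316622 0.01      ]
[ 1.730e-01 -4.400e-02  1.859e+00 -1.000e-03  1.302e+00  1.594e+00] [[267.88200267 234.25207414]]
```

View pics/s4.png

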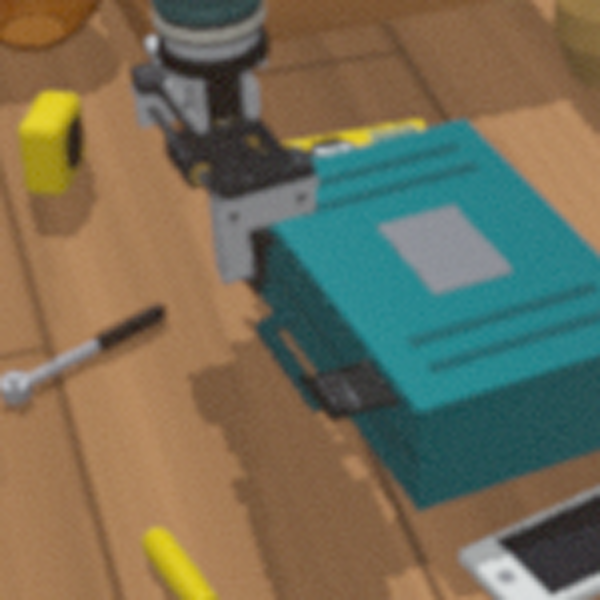

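The latch is mostly folded. The finger's end is hooked on its lip, which explains the +x drag and the 20 N. I'll go up, back out, go down in front and push in.

Emit:
{"fn": "servo_tool", "kwargs": {"plan": [[0.05,0,-0.15,0,0,0,0],[-0.1,0,-0.25,0,0,0,0],[-0.25,0,-0.25,0,0,0,0],[-0.25,0,0,0,0,0,0],[-0.25,0,0.04,0,0,0,0],[-0.25,0,0.04,0,0,0,0],[-0.1,0,0.04,0,0,0,0],[0.05,0,0.04,0,0,0,0],[0.15,0,0.04,0,0,0,0],[0.15,0,0.04,0,0,0,0]]}}

```text
time: 8.95
tool_pos: [0.4375, 0.1339, 0.0375]
ee_rot: [3.141, 0.004, 0.151]
wrist_force: [-3.2, -1.0, 1.5]
width: 0.0006
finger_force: 1.3
```

```bash
python3 lidplan.py -0.1115 0.1 0.037
```

```text
[0.4375 0.1339 0.0375] [3.141 0.004 0.151] [-3.2 -1.   1.5] 8.95
case frame tcp [-0.1193  0.0998  0.0375]
[0.08, -0.0, 0.0]
```

Emit:
{"fn": "servo_tool", "kwargs": {"plan": [[0.04,0,0,0,0,0,0],[0.07,0,0,0,0,0,0],[0.08,0,0,0,0,0,0],[0.08,0,0,0,0,0,0]]}}

```text
time: 9.28
tool_pos: [0.4385, 0.1341, 0.0372]
ee_rot: [3.141, 0.017, 0.151]
wrist_force: [-18.5, -3.4, 15.4]
width: 0.0005
finger_force: 9.5
```

Emit:
{"fn": "servo_tool", "kwargs": {"plan": [[0.01,0,0,0,0,0,0],[0.02,0,0,0,0,0,0],[0.02,0,0,0,0,0,0]]}}

```text
time: 9.53
tool_pos: [0.4387, 0.1342, 0.0371]
ee_rot: [3.141, 0.021, 0.151]
wrist_force: [-22.6, -4.0, 19.5]
width: 0.0001
finger_force: 11.6
```

Emit:
{"fn": "servo_tool", "kwargs": {"plan": [[0.01,0,0,0,0,0,0],[0.02,0,0,0,0,0,0],[0.02,0,0,0,0,0,0]]}}

```text
time: 9.78
tool_pos: [0.439, 0.1343, 0.0371]
ee_rot: [3.141, 0.025, 0.152]
wrist_force: [-26.5, -5.4, 21.7]
width: 0.0007
finger_force: 13.9
```

The left latch has stopped hard at 26 N, so it's probably flush; I'll check that later. Now back off, go up and over to the right latch.

Emit:
{"fn": "servo_tool", "kwargs": {"plan": [[-0.15,0,0,0,0,0,0],[-0.4,0,0,0,0,0,0],[-0.45,0,-0.3,0,0,0,0],[-0.45,0,-0.6,0,0,0,0],[-0.45,0.3,-0.9,0,0,0,0],[-0.45,0.7,-0.9,0,0,0,0],[-0.45,1,-0.9,0,0,0,0],[-0.45,1,-0.9,0,0,0,0]]}}

```text
time: 10.45
tool_pos: [0.4214, 0.026, 0.129]
ee_rot: [3.138, -0.004, 0.145]
wrist_force: [-0.6, -0.7, -0.5]
width: 0.0006
finger_force: 0.0
```

Emit:
{"fn": "servo_tool", "kwargs": {"plan": [[0,0.4,0,0,0,0,0],[0,0.8,0,0,0,0,0],[0,1,0,0,0,0,0],[0,1,0,0,0,0,0],[0,1,0,0,0,0,0]]}}

```text
time: 10.87
tool_pos: [0.435, -0.0687, 0.1274]
ee_rot: [-3.141, -0.0, 0.149]
wrist_force: [0.4, -0.1, -0.6]
width: 0.0003
finger_force: 0.0
```

```bash
python3 lidplan.py -0.138 -0.1 0.05; python3 - <<'E'
from h import *
p=np.load('p.npy');p[3]=0;m=model(p);p2=p.copy();p2[4:]=0;m0=model(p2)
for n in('side','top'):
    robot.snapshot(n)
    print(n,'pred tip folded',proj(n,m0['lt'])[0].round(),'out',proj(n,m['lt'])[0].round(),'R out',proj(n,m['rt'])[0].round())
    for t in('latch_left_tip','latch_right_tip','case'):
        print(n,t,[(np.round(q['extent']).astype(int).tolist(),round(q['conf'],2)) for q in robot.find_in(t,n)[:2]])
E
```

```text
[ 0.435  -0.0687  0.1274] [-3.141 -0.     0.149] [ 0.4 -0.1 -0.6] 10.87
case frame tcp [-0.1523 -0.1002  0.1274]
[0.14, -0.0, 0.77]
side pred tip folded [275. 238.] out [262. 231.] R out [291. 269.]
side latch_left_tip [([274, 236, 7, 11], 0.41)]
side latch_right_tip [([299, 265, 22, 11], 0.6), ([393, 259, 28, 26], 0.23)]
side case [([324, 248, 108, 98], 0.58)]
top pred tip folded [260. 278.] out [260. 294.] R out [345. 284.]
top latch_left_tip []
top latch_right_tip []
top case [([296, 234, 134, 103], 0.89)]
```

The left latch now appears at the folded position (274,236; predicted 275,238). Same procedure on the right.

Emit:
{"fn": "servo_tool", "kwargs": {"plan": [[0.14,0,0.2,0,0,0,0],[0.14,0,0.4,0,0,0,0],[0.14,0,0.5,0,0,0,0],[0.14,0,0.6,0,0,0,0],[0.14,0,0.7,0,0,0,0],[0.14,0,0.77,0,0,0,0],[0.14,0,0.77,0,0,0,0]]}}

```text
time: 11.85
tool_pos: [0.4546, -0.066, 0.0542]
ee_rot: [3.14, -0.015, 0.151]
wrist_force: [4.8, 4.0, 8.7]
width: 0.0002
finger_force: 4.3
```

Emit:
{"fn": "servo_tool", "kwargs": {"plan": [[0,0,-0.15,0,0,0,0],[-0.2,0,-0.15,0,0,0,0],[-0.25,0,-0.15,0,0,0,0],[-0.25,0,0.05,0,0,0,0],[-0.25,0,0.13,0,0,0,0],[-0.25,0,0.13,0,0,0,0],[-0.15,0,0.13,0,0,0,0],[0,0,0.13,0,0,0,0],[0.1,0,0.13,0,0,0,0],[0.15,0,0.13,0,0,0,0],[0.15,0,0.13,0,0,0,0]]}}

```text
time: 12.77
tool_pos: [0.4651, -0.0642, 0.0378]
ee_rot: [3.141, -0.001, 0.152]
wrist_force: [-0.1, -0.2, 0.4]
width: 0.0003
finger_force: 0.0
```

```bash
python3 lidplan.py -0.1185 -0.1 0.037
```

```text
[ 0.4651 -0.0642  0.0378] [ 3.141e+00 -1.000e-03  1.520e-01] [-0.1 -0.2  0.4] 12.77
case frame tcp [-0.1218 -0.1002  0.0378]
[0.03, -0.0, 0.01]
```

Emit:
{"fn": "servo_tool", "kwargs": {"plan": [[0.02,0,0,0,0,0,0],[0.04,0,0,0,0,0,0],[0.06,0,0,0,0,0,0],[0.07,0,0,0,0,0,0],[0.07,0,0,0,0,0,0]]}}

```text
time: 13.18
tool_pos: [0.4673, -0.0637, 0.0374]
ee_rot: [-3.141, 0.008, 0.151]
wrist_force: [-9.2, -1.0, 6.2]
width: 0.0004
finger_force: 4.3
```

Emit:
{"fn": "servo_tool", "kwargs": {"plan": [[0.02,0,0,0,0,0,0],[0.04,0,0,0,0,0,0],[0.05,0,0,0,0,0,0],[0.05,0,0,0,0,0,0]]}}

```text
time: 13.52
tool_pos: [0.468, -0.0636, 0.0372]
ee_rot: [-3.141, 0.018, 0.151]
wrist_force: [-20.1, -4.0, 14.4]
width: 0.0003
finger_force: 10.0
```

Similar hard stop. Back off, then inspect.

Emit:
{"fn": "servo_tool", "kwargs": {"plan": [[-0.3,0,0,0,0,0,0],[-0.7,0,0,0,0,0,0],[-1,0,-0.2,0,0,0,0],[-1,0,-0.6,0,0,0,0],[-1,0,-1,0,0,0,0],[-1,0,-1,0,0,0,0]]}}

```text
time: 14.02
tool_pos: [0.3804, -0.0791, 0.1457]
ee_rot: [3.134, -0.015, 0.15]
wrist_force: [1.2, -0.8, 0.4]
width: 0.0002
finger_force: 0.0
```

Emit:
{"fn": "servo_tool", "kwargs": {"plan": [[-0.3,-0.4,-0.3,0,0,0,0],[-0.3,-0.8,-0.7,0,0,0,0],[-0.3,-1,-1,0,0,0,0],[-0.3,-1,-1,0,0,0,0]]}}

```text
time: 14.35
tool_pos: [0.332, 0.0185, 0.2412]
ee_rot: [3.141, -0.007, 0.152]
wrist_force: [0.9, 0.2, -0.2]
width: 0.0004
finger_force: 0.0
```

```bash
python3 - <<'E'
from h import *
p=np.load('p.npy');p[3]=0;p[4:]=0;m=model(p);o=[]
for n,(x0,y0) in(('side',(250,190)),('top',(215,205))):
    im=robot.snapshot(n)[...,::-1].copy()
    print(n,{k:proj(n,m[k])[0].round().tolist() for k in('lm','rm','lt','rt')})
    for t in('latch_left_tip','latch_right_tip','case'):
        print(n,t,[(np.round(q['extent']).astype(int).tolist(),round(q['conf'],2)) for q in robot.find_in(t,n)[:2]])
    h,w=(120,100) if n=='side' else (120,160)
    S=4 if n=='side' else 2.4
    c=cv2.resize(im[y0:y0+h,x0:x0+w],None,fx=S,fy=S,interpolation=cv2.INTER_CUBIC)
    for k in('el','er','lt','rt','frb','fr'):
        u=((proj(n,m[k])[0]-[x0,y0])*S).astype(int);cv2.circle(c,tuple(u.tolist()),1,(0,0,255),-1)
    o.append(np.pad(c,((0,480-c.shape[0]),(0,0),(0,0))))
cv2.imwrite('pics/f5.png',np.hstack(o))
E
```

```text
side {'lm': [275.0, 232.0], 'rm': [305.0, 271.0], 'lt': [275.0, 238.0], 'rt': [305.0, 278.0]}
side latch_left_tip []
side latch_right_tip [([325, 243, 112, 83], 0.64), ([304, 274, 9, 19], 0.43)]
side case [([321, 246, 111, 98], 0.69)]
top {'lm': [259.0, 277.0], 'rm': [342.0, 267.0], 'lt': [260.0, 278.0], 'rt': [341.0, 268.0]}
top latch_left_tip []
top latch_right_tip []
top case [([296, 236, 132, 103], 0.58)]
```

View pics/f5.png

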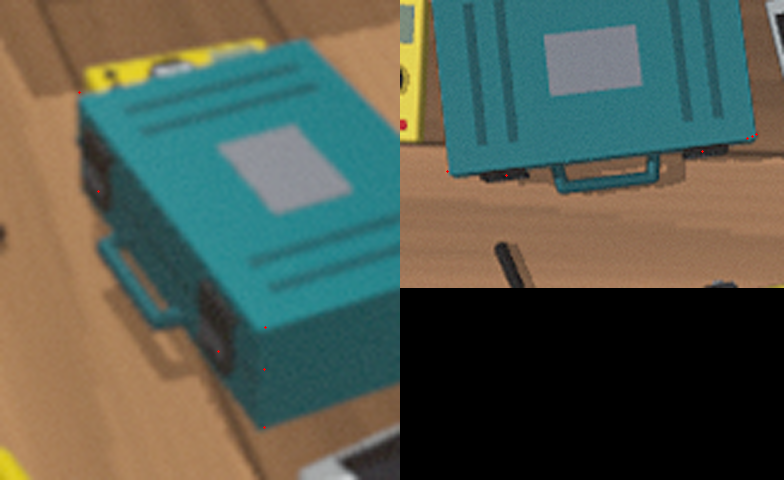

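The last picture shows both latches flat against the front, at (95,165) and (215,330), right on the predicted folded tips. The lid is shut and the case has stayed in place. The hard stops agree with that, so I hand in.

```bash
python3 -c "
from bench import robot
print(robot.close_job())"
```

```text
the job is handed in; nothing more can be done
None
```

I pushed the lid shut and both latches in until they stopped hard, and handed the job in at about 15 s. The last picture shows both latches flat and the case in place, but the hand-in returned no verdict.

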